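Refit the locking sleeve on a trolley push bow

ROBOT

A 7-joint arm with a two-finger parallel gripper is mounted at the origin on the work surface. World frame = base frame: x ahead of the robot, y to its left, z up, the work surface at z = 0. Lengths are in m, angles in rad, forces in N, time in s.
With the tool pointing down it reaches from about 0.4 to 0.85 m from the base axis. Payload 4.5 kg.
Tool frame: the origin (TCP) lies at the very end of the fingers, on their centre line; the grasp point (between the pads) lies 19 mm behind it (tcp_to_grasp is the z of the grasp point in the tool frame, in m); z points along the fingers, y is the line along which they close (so a half turn about z gives the same grasp; the last joint's range is limited). The gripper opens to 88 mm and grips with 3 to 60 N. Pads are 18 mm wide; open, the fingers measure 123 mm over their backs; the gripper's body (75 mm by 187 mm) begins 45 mm behind the grasp point.
Start: joints at [1.213, 0.689, -0.195, 1.565, 0.157, 0.902, -0.215], TCP at [0.239, -0.578, 0.2] pointing down, gripper open.
Joint ranges: [-3.01, 3.01], [-0.46, 2.08], [-1.47, 1.51], [0.13, 2.56], [-1, 4.14], [0.04, 2.09], [-2.66, 2.66]. Speed limits (rad/s): [2.57, 2.57, 3.14, 3.14, 3.14, 3.14, 3.14].

INTERFACE

Orientations are given as a unit quaternion [x, y, z, w].
In Python, from plant import * gives the robot as it stands. The module is installed in compiled form; this text tells all that it offers.
- The arm moves only by the shell command python3 -m jog 'ROWS' [OPENING] [FORCE]. ROWS is JSON, a list that holds one entry, the list of rows, each a list of 6 numbers: the shift along the tool's x, y, z in m, then the turn, a rotation vector about the tool's x, y, z in rad. In form: [[[dx, dy, dz, ax, ay, az], ...]]. A call has 1 to 12 rows; each row shifts and turns the commanded pose from where the row before left it, along the tool's axes as they then stand; what a row does not reach is not made up. A row lasts 1/8 s, in which the tool goes at most 62.5 mm and 10.7 degrees, less where a joint would pass 70% of its speed; a pose out of reach is approached as far as the arm can. A call with a gripper value outside its range is refused whole. OPENING is the finger opening in m, from 0 to 0.0881, set as the call begins (- or left out, the last holds). The fingers move at their own pace and stop on an object; FORCE is the grip in N (left out, the last holds). Time passes only in rows, so rows that do not move let the fingers close. It gives the time, the measured TCP pose, the force, the opening and the grip force at its end, in the units of the state.
- get_state(): the state, without advancing time (a new reading comes with each control period).
- snapshot(name): name is "side" or "top" or "wrist"; returns a dict with "frame" (400x640x3 uint8, red, green, blue), "mtx" (3x3 intrinsics, pixels), "xyz" and "orientation" of the camera in the world; the wrist camera has in their place "mount" (4x4, takes a point from camera to tool coordinates, whose origin is the TCP and whose axes are the flange's). Camera axes: x right, y down, z forward; pixel columns grow to the right and rows downward; lengths in m; the calibration is good to about 2 mm. The wrist camera is an equidistant fisheye: a pixel r from the principal point sees the ray r / f radians off the axis. A picture is of the moment at which its call begins: read the wrist's pose just before it. There is no depth.
- finish_job(): hands the job in; it is judged then, once.
The state is a dict: "clock": time; "q": joint angles; "qd": joint speeds; "joint_torque": joint torques, N m; "tool_pos": TCP position; "eef_rot": TCP orientation; "contact_force": force on the tool from outside, world axes, zero at the start; "moment": the same for the moment, N m; "opening": opening from 0.0 (shut) to 1.0 (fully open); "finger_force": force on a finger pad.
Only numpy, scipy, OpenCV 4.12 (cv2) and the standard library are available. Lean on these libraries where they do the work, as an engineer would, in place of code of your own. Each camera call takes 0.05 s, during which the arm holds its last target. There are 200 camera calls.

TASK

The green push bow of a hand trolley, knocked a little out of true, is held in the bench vice: thread the black nylon locking sleeve onto its open end, bring it round the bend and push it home along the straight leg, up to the stop ring, until the spring catch has sprung out behind it. Let the sleeve follow the tube by feel and do not force it, or it jams, damages the tube or turns the bow in the vice; let go at the end and leave the other things on the bench where they are.

Things in the scene. Friction and masses are not known exactly. Their poses are not given: they have to be found in the camera images.
- sleeve: Locking sleeve: black nylon block 36 x 36 x 36 mm, 45 g, with a plain round 23 mm bore right through it along its own x axis (both ends alike, so a half turn makes no difference). Origin at its centre, in mid-bore. It starts lying on the bench, bore level, origin 18 mm up, ribbed side (z) up; grip it across its y faces, low down.
- bow: Push bow: green steel tube 18 mm thick, its axis 125 mm up at the vice. Origin: on the axis in the middle of the vice jaws; z up. The straight leg runs along +y to y = 170 mm, level and true; bend and open end follow (see bow_leg, bow_tip). The jaws end at y = 44 mm, their top is 12 mm above the axis. Sideways the bow turns in the soft jaws about its origin at 2 N m (some 7 N at the tip).
- bow_leg (a point): Where the straight leg meets the bend (bow's axes; x = 0, y = 170 mm). As drawn, the bend is a level quarter circle of 110 mm radius about x = -110, y = 170, ending at x = -110, y = 280. But this bow has been knocked about: its bend strays from that by up to some 12 mm sideways, up or down and by 0.25 rad in direction, smoothly, in a way not measured: follow it by feel.
- bow_tip (a point): Tip of the bow's open end: the outermost point of its round nose, on the tube's axis; its x axis runs along the open end into the bow (z up, both true as it stands). The open end is straight and 45 mm long. As drawn it would be at x = -155, y = 280 mm in the bow's frame.
- catch (a joint): Spring catch, rad: steel tongue 8 mm wide in the top of the straight leg. It rises towards the stop ring, from 54 mm before the ring's face to its tip, 7 mm proud, 38 mm before it. 0: sprung out; 0.28: flush. A sleeve rides over it (pushing with 3 to 8 N, lifted by 5 to 9 N) and presses it to 0.07 or more; it springs out behind the sleeve once that is within about 2 mm of the ring.
- ring_zone (a point): Mid-point of the stretch of the straight leg (x = 0, y = 82 mm in the bow's frame, bow's axes) in which the steel stop ring, 29 mm in diameter, is clamped on the tube. The ring's face, which the sleeve comes up against, lies anywhere from y = 75 to 90 mm and is not measured: find it by feel or eye. It stands firm.
- spacer: Bystander: a steel spacer ring 38 mm in diameter, 14 mm high, lying flat near the sleeve. Origin under its centre.
- bolt: Bystander: a steel bolt standing on its 21 mm head, 39 mm high, near the sleeve. Origin under its head.
- wrench: Bystander: a spanner 190 mm long lying on the bench.
- screwdriver: Bystander: a screwdriver 200 mm long lying on the bench under the bow.
- hammer: Bystander: a hammer 280 mm long lying on the bench beyond the vice.
- tin: Bystander: a round tin, 68 mm in diameter and 85 mm high.
- wheel: Bystander: a trolley wheel 80 mm in diameter lying flat, 28 mm high.
- carton: Bystander: a small cardboard carton 110 x 75 x 50 mm.

How it is judged:
By the outcome, as a careful person would: the job done as asked, in the order asked, and still so for the second after the job is handed in, with the robot touching nothing.
It also fails if it takes over 72 s, if anything falls off the work surface, if the arm or the gripper's body presses on something with over 40 N, if the wrist force passes 120 N, or if a joint passes its speed limit or range.

## Working session

There is one attempt and no reset: what is moved stays moved. The work goes in short steps, Python scripts to look and compute and a shell command to move; the robot and the scene stay as the last step left them, time stands still between calls to the robot, and variables do not carry over. Pictures are saved under pics/ and viewed, at most 10 in all, crops included, and the job is handed in when it is done.

```bash
mkdir -p pics; python3 - <<'E'
from plant import *
import cv2
s=get_state();print({k:(v if not hasattr(v,'tolist') else v.tolist()) for k,v in s.items()})
for n in("side","top","wrist"):
    d=snapshot(n);cv2.imwrite(f"pics/{n}0.png",d["frame"][:,:,::-1])
    print(n,{k:v for k,v in d.items() if k!="frame"})
E
```

```text
{'clock': 0.0, 'q': [1.212805389456422, 0.6900035804108905, -0.19451845350716512, 1.5663153418157896, 0.15732553865147075, 0.9024688491329165, -0.21511143548144673], 'qd': [0.0018220683809298595, 0.00020693335465300078, -0.00011174277673884153, 0.0009487389740282073, -3.8755570573283733e-05, 0.0005141737318925873, -0.001580574073686998], 'joint_torque': [0.00034236317333125044, -52.7569305896759, -1.2669064477086067, -15.342639684677124, -0.05267988075502217, 0.006582366186194122, 0.0001763463615134242], 'tool_pos': [0.2383411969099369, -0.5770352597373742, 0.19950561115209092], 'eef_rot': [0.9808647302161657, 0.19468839310754588, -0.00024353285688989666, -0.000866775009946775], 'contact_force': [-0.48231105198801716, 1.1853219902143763, 0.1061217879470979], 'moment': [0.009463652071419651, 0.0007372906897305086, -0.01766174691964097], 'finger_force': 0.0, 'opening': 1.0001815638098308}
side {'mtx': array([[381.17417795,   0.        , 323.51455444],
       [  0.        , 381.17417795, 197.62639877],
       [  0.        ,   0.        ,   1.        ]]), 'xyz': array([0.12124731, 0.7879
[... 213 characters left out ...]
    [  0.        ,   0.        ,   1.        ]]), 'xyz': array([ 0.34418568, -0.03549151,  1.13221889]), 'orientation': array([ 0.72663802, -0.67935976,  0.06827978, -0.07619294])}
wrist {'mtx': array([[309.70691629,   0.        , 322.11257585],
       [  0.        , 309.70691629, 203.05059364],
       [  0.        ,   0.        ,   1.        ]]), 'mount': array([[ 5.26415880e-04, -9.48294953e-01, -3.17389990e-01,
         8.38293380e-02],
       [ 9.99998499e-01, -2.46948337e-05,  1.73235796e-03,
         3.11707834e-04],
       [-1.65062420e-03, -3.17390425e-01,  9.48293516e-01,
        -1.83630683e-01],
       [ 0.00000000e+00,  0.00000000e+00,  0.00000000e+00,
         1.00000000e+00]])}
```

View pics/top0.png

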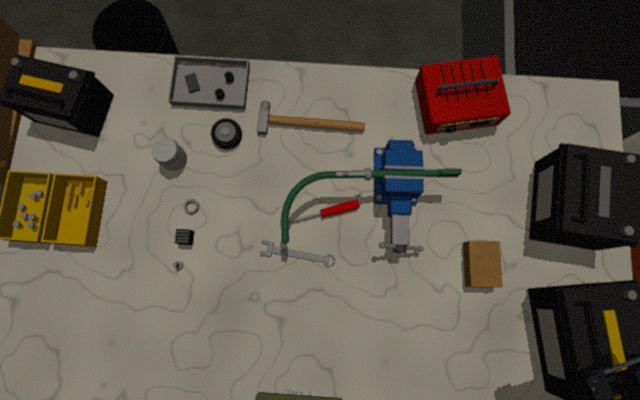

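View pics/side0.png

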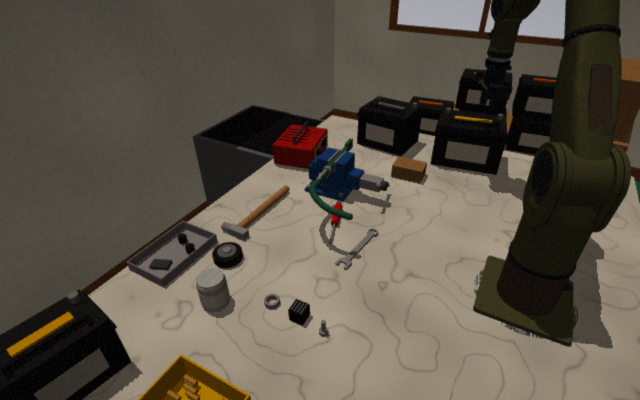

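The top view shows the sleeve at about (184,237), the ring at (192,207), the bolt at (179,266), the bow tip at (285,241) and the vice at (398,173). I'll make enlarged crops next.

```bash
cat > h.py <<'E'
from plant import *
import numpy as np,cv2
from scipy.spatial.transform import Rotation as R
def ray(d,px):
    v=np.linalg.inv(d["mtx"])@[px[0],px[1],1.]
    return R.from_quat(d["orientation"]).apply(v)
def atz(d,px,z):
    v=ray(d,px);return d["xyz"]+v*(z-d["xyz"][2])/v[2]
def proj(d,p):
    c=R.from_quat(d["orientation"]).inv().apply(np.array(p)-d["xyz"]);h=d["mtx"]@c;return h[:2]/h[2]
E
python3 - <<'E'
from h import *
a=cv2.imread("pics/top0.png");b=cv2.imread("pics/side0.png")
u=cv2.resize(a[155:255,270:470],None,fx=4,fy=4,interpolation=2)
l=cv2.resize(a[190:280,160:220],None,fx=3,fy=3,interpolation=2)
s=cv2.resize(a[225:250,170:200],None,fx=6.6,fy=6.6,interpolation=2)[:165]
c=np.zeros((600,800,3),np.uint8);c[:400]=u
v=cv2.resize(b[170:230,295:365],None,fx=3.3,fy=3.3,interpolation=2)
l=l[:200]; c[400:600,:180]=l[:200]
c[400:400+v.shape[0],190:190+v.shape[1]]=v
c[400:565,440:440+s.shape[1]]=s
cv2.imwrite("pics/c1.png",c)
d=snapshot("top")
for n,p,z in(("sleeve",(184,237),.036),("tip",(285,241),.125),("vice",(398,173),.125),("bend",(330,174),.125),("bolt",(179,266),.03),("spacer",(192,207),.014),("far",(460,172),.125)):
    print(n,atz(d,p,z).round(3))
d=snapshot("side");print(atz(d,(350,217),.125))
E
```

```text
sleeve [0.45  0.307 0.036]
tip [0.448 0.052 0.125]
vice [ 0.622 -0.196  0.125]
bend [ 0.609 -0.039  0.125]
bolt [0.38  0.312 0.03 ]
spacer [0.529 0.303 0.014]
far [ 0.634 -0.339  0.125]
[0.44825218 0.060353   0.125     ]
```

View pics/c1.png

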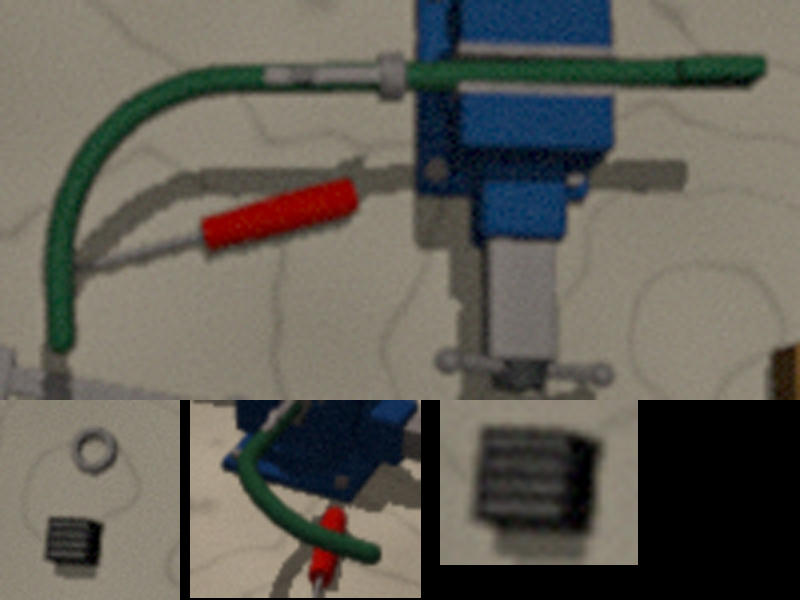

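The crop shows the ring face at about full-image pixel (364.5,174), the tip nose at (285.5,242) and the sleeve roughly aligned with the image axes. I'll fit the bow's 3D centreline from both views and look at the sleeve from the side.

```bash
cat > fit.py <<'E'
from h import *
from scipy.optimize import least_squares
from scipy.ndimage import distance_transform_edt
dt,ds=snapshot("top"),snapshot("side")
def green(im,y0,y1,x0,x1):
    i=im.astype(int);r,g,b=i[...,0],i[...,1],i[...,2]
    m=((g>r*1.35)&(g>b*1.15)&(g>35)).astype(np.uint8)
    k=np.zeros_like(m);k[y0:y1,x0:x1]=m[y0:y1,x0:x1];return k
mt=green(dt["frame"],155,250,275,372);ms=green(ds["frame"],160,225,300,360)
pt=np.argwhere(mt)[:,::-1].astype(float);ps=np.argwhere(ms)[:,::-1].astype(float)
print(len(pt),len(ps),pt.min(0),pt.max(0),ps.min(0),ps.max(0))
S=np.linspace(0,1,120)
L=110*np.pi/2
# params: ox,oy,yaw, bend: lateral a2,a3, vertical b2,b3 (heading/pitch deviations as smooth polys), camera side px offsets
def curve(p,n=160):
    ox,oy,yaw=p[:3]
    s=np.linspace(80,170+L+45,n)   # mm along
    u=np.clip((s-170)/L,0,1)
    base=np.where(s<170,0,np.where(s<170+L,(s-170)/110,np.pi/2))
    th=base+p[3]*u+p[4]*u**2+p[5]*u**3
    ph=p[6]*u+p[7]*u**2+p[8]*u**3
    d=np.c_[-np.sin(th)*np.cos(ph),np.cos(th)*np.cos(ph),np.sin(ph)]
    ds_=s[1]-s[0]
    q=np.vstack([[0,80,0],[0,80,0]+np.cumsum((d[1:]+d[:-1])/2*ds_,0)])/1000
    w=R.from_euler('z',yaw).apply(q)+[ox,oy,.125]
    return s,w,q
def P(d,w):
    c=R.from_quat(d["orientation"]).inv().apply(w-d["xyz"]);h=c@d["mtx"].T;return h[:,:2]/h[:,2:]
def cl(px):  # centreline residual: mean of pixels assigned to the nearest curve sample
    pass
def res(p):
    s,w,_=curve(p);out=[]
    for d,pts,k in((dt,pt,9),(ds,ps,9)):
        c=P(d,w)+(p[9:11] if d is ds else 0)
        D=np.linalg.norm(pts[:,None]-c[None],axis=2);j=D.argmin(1)
        t=np.gradient(c,axis=0);t/=np.linalg.norm(t,axis=1)[:,None]
        e=pts-c[j];out.append((e[:,0]*t[j,1]-e[:,1]*t[j,0])*.5)
        # tip ends: overshoot of pixels beyond the curve's end
        end=(pts-c[-1])@t[-1];near=np.linalg.norm(pts-c[-1],axis=1)<15
        out.append([np.max(end[near],initial=-5)*3-.0])
    out.append(p[3:9]*1.5);out.append(p[9:11]*2)
    return np.concatenate(out)
if __name__=="__main__":
    p0=np.array([.622,-.196,-.07,0,0,0,0,0,0,0,0])
    r=least_squares(res,p0,x_scale=[.01,.01,.05]+[.1]*6+[1,1],diff_step=1e-4,loss='soft_l1')
    p=r.x;print(p.round(4),r.cost);np.save("p.npy",p)
    s,w,q=curve(p)
    for a in(0,40,75,-1):print(s[a].round(1),w[a].round(4),q[a].round(4))
    print("tip",w[-1],"dir into bow",(w[-9]-w[-1])/np.linalg.norm(w[-9]-w[-1]))
    rf=atz(dt,(364.5,174),.125);print("ring face bow y",R.from_euler('z',-p[2]).apply(rf-[p[0],p[1],.125]))
    o=[]
    for d,(x0,y0,x1,y1) in((dt,(270,150,400,250)),(ds,(290,130,390,230))):
        im=cv2.resize(d["frame"][y0:y1,x0:x1,::-1].copy(),None,fx=4,fy=4,interpolation=2)
        for a in P(d,w)[::5]+(p[9:11] if d is ds else 0):cv2.circle(im,tuple(((a-[x0,y0]+.5)*4).astype(int)),1,(0,0,255),-1)
        o.append(im)
    c=np.zeros((600,800,3),np.uint8);c[:400,:400]=cv2.resize(o[1],(400,400));c[:308,400:]=cv2.resize(o[0],(400,308))
    sl=cv2.resize(ds["frame"][285:345,255:345,::-1],None,fx=4,fy=4,interpolation=2);c[340:580,400:760]=sl
    cv2.imwrite("pics/c2.png",c)
E
python3 fit.py
```

```text
597 312 [282. 172.] [364. 242.] [309. 160.] [351. 217.]
[ 0.6147 -0.2117  0.035   0.0897  0.1554 -0.1851  0.2535 -0.704   0.3235
 -0.3144 -2.3746] 234.50271831977005
80.0 [ 0.6119 -0.1318  0.125 ] [0.   0.08 0.  ]
157.4 [ 0.6092 -0.0544  0.125 ] [0.     0.1574 0.    ]
225.2 [0.5924 0.0102 0.1261] [-0.0145  0.2225  0.0011]
387.8 [0.4468 0.0529 0.1146] [-0.1585  0.2703 -0.0104]
tip [0.446777   0.05287228 0.11464655] dir into bow [0.98748025 0.09414803 0.12656584]
ring face bow y [0.00313244 0.09268921 0.        ]
```

View pics/c2.png

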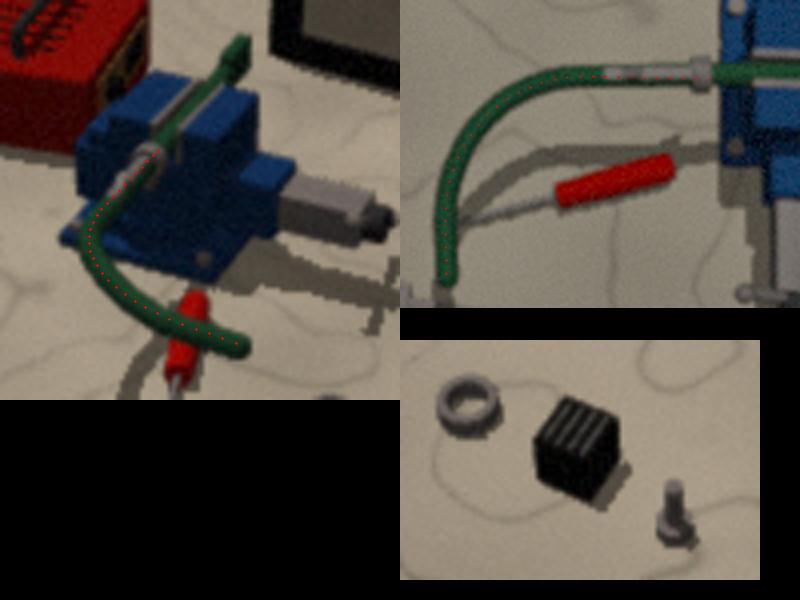

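The fitted centreline overlays the bow well in both views, but strays about 2 px low at the ring, so I'll refine the yaw with leg points. Bore direction isn't visible yet. I'll swing over to the sleeve in an arc around the base at safe height.

```bash
python3 -m jog '[[[0.05,0,-0.045,0,0,-0.08],[0.0615,0,-0.04,0,0,-0.0989],[0.0615,0,0,0,0,-0.0989],[0.0615,0,0,0,0,-0.0989],[0.0615,0,0,0,0,-0.0989],[0.0615,0,0,0,0,-0.0989],[0.0615,0,0,0,0,-0.0989],[0.0615,0,0,0,0,-0.0989],[0.0615,0,0,0,0,-0.0989],[0.0615,0,0,0,0,-0.0989],[0.0615,0,0,0,0,-0.0989],[0.0615,0,0,0,0,-0.0989]]]' 0.05 20
cat > go.py <<'E'
import sys
from h import *
# x y z yaw -> tool-frame shift and turn (tool down) from the measured pose
def delta(x,y,z,yaw,pitch=0):
    s=get_state();T=R.from_quat(s["eef_rot"])
    G=R.from_euler('z',yaw)*R.from_euler('y',pitch)*R.from_euler('x',np.pi)
    return T.inv().apply(np.array([x,y,z])-s["tool_pos"]),(T.inv()*G).as_rotvec(),s
if __name__=="__main__":
    a,b,s=delta(*map(float,sys.argv[1:]))
    print("shift",a.round(4),"turn",b.round(4),"q",np.round(s["q"],2))
E
python3 - <<'E'
import re
t=open('fit.py').read()
t=t.replace("    out.append(p[3:9]*1.5)","    lp=np.array([[430,171.9],[420,172.4],[377.5,173.6],[352.5,173.9],[368,174]])+.0\n    c,sn=np.cos(p[2]),np.sin(p[2])\n    for x in lp:\n        g=atz(dt,x,.125)-[p[0],p[1],.125];out.append([(g[0]*c+g[1]*sn)*1000*1.5])\n    out.append(p[3:9]*1.5)").replace("p[9:11]*2)","p[9:11]*8)")
open('fit.py','w').write(t)
E
python3 fit.py; python3 go.py .45 .307 .17 3.1416
```

```text
clock: 1.85
tool_pos: [0.6399, -0.0325, 0.276]
eef_rot: [0.71, 0.704, 0.0, 0.0]
contact_force: [0.8, -0.3, -0.2]
opening: 0.568
finger_force: 0.0
574 233 [282. 172.] [354. 242.] [310. 160.] [351. 217.]
[ 0.6239 -0.2112  0.0854 -0.0771  0.2754 -0.1751  0.5387 -0.9428  0.2328
 -0.1775 -0.1232] 248.13050204231556
80.0 [ 0.6171 -0.1315  0.125 ] [0.   0.08 0.  ]
157.4 [ 0.6105 -0.0544  0.125 ] [0.     0.1574 0.    ]
225.2 [0.5917 0.0097 0.1281] [-0.0133  0.2229  0.0031]
387.8 [0.4465 0.0517 0.1196] [-0.1544  0.2771 -0.0054]
tip [0.44645165 0.05170903 0.11961894] dir into bow [0.97953986 0.10681464 0.17056462]
ring face bow y [-0.00144664  0.09268352  0.        ]
shift [ 0.3298 -0.1882  0.1092] turn [ 0.0066 -0.0057 -1.5669] q [ 0.23  0.67 -0.51  1.41  0.33  1.15 -0.31]
```

```bash
python3 -m jog '[[[0.055,-0.0314,0.018,0,0,-0.13],[0.05,-0.038,0.018,0,0,-0.13],[0.045,-0.044,0.018,0,0,-0.13],[0.038,-0.05,0.018,0,0,-0.13],[0.031,-0.0545,0.018,0,0,-0.13],[0.024,-0.058,0.018,0,0,-0.13],[0,0,0,0,0,-0.15],[0,0,0,0,0,-0.16],[0,0,0,0,0,-0.16],[0,0,0,0,0,-0.16],[0,0,0,0,0,-0.16],[0,0,0,0,0,0]]]'
sed -i 's/^dt,ds=.*/dt,ds=snapshot("top"),snapshot("side")\ndt["frame"]=cv2.imread("pics\/top0.png")[:,:,::-1];ds["frame"]=cv2.imread("pics\/side0.png")[:,:,::-1]/' fit.py
python3 fit.py; python3 go.py .45 .307 .17 3.1416
python3 - <<'E'
from h import *
s=get_state();d=snapshot("wrist");np.save("w1.npy",np.r_[s["tool_pos"],s["eef_rot"]])
cv2.imwrite("pics/w1.png",d["frame"][:,:,::-1])
E
```

```text
clock: 3.45
tool_pos: [0.3411, 0.0946, 0.173]
eef_rot: [0.007, 1.0, 0.0, 0.0]
contact_force: [-0.4, 0.1, 0.1]
opening: 0.569
finger_force: 0.0
605 316 [282. 172.] [363. 242.] [309. 160.] [351. 217.]
[ 0.6237 -0.2114  0.0861 -0.1561  0.5036 -0.3367  0.7259 -1.6326  0.774
 -0.5412 -0.298 ] 257.8905816250815
80.0 [ 0.6168 -0.1317  0.125 ] [0.   0.08 0.  ]
157.4 [ 0.6101 -0.0545  0.125 ] [0.     0.1574 0.    ]
225.2 [0.5916 0.0096 0.1287] [-0.013   0.2229  0.0037]
387.8 [0.4461 0.0523 0.1212] [-0.1542  0.278  -0.0038]
tip [0.44610504 0.05230584 0.12116289] dir into bow [0.98655719 0.0958925  0.13232365]
ring face bow y [-0.00111423  0.09281318  0.        ]
shift [-0.1056  0.214   0.0031] turn [ 0.0001  0.0002 -0.0153] q [ 0.18  0.53 -0.88  2.34  0.77  0.59  0.26]
```

View pics/w1.png

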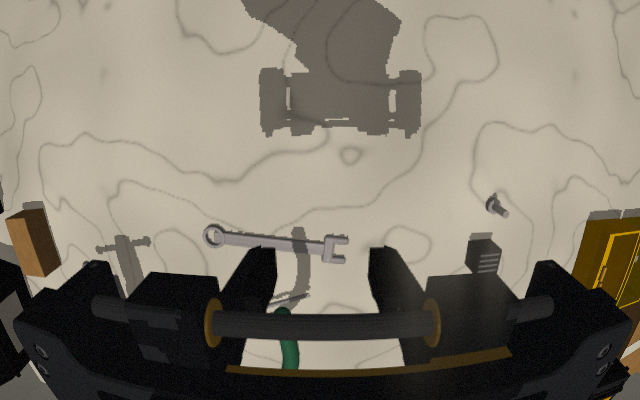

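The wrist view shows the sleeve at (483,255), the bolt at (497,206) and the bow tip at (287,312). I'll move over the sleeve and look closer.

```bash
python3 -m jog '[[[-0.025,0.0535,0,0,0,-0.015],[-0.026,0.0535,0,0,0,0],[-0.026,0.0535,0,0,0,0],[-0.027,0.0535,0,0,0,0],[0,0,0.02,0,0,0],[0,0,0.02,0,0,0],[0,0,0,0,0,0]]]'
python3 - <<'E'
from h import *
s=get_state();d=snapshot("wrist")
c=cv2.resize(d["frame"][180:340,220:420,::-1],None,fx=4,fy=3.75,interpolation=2)
cv2.imwrite("pics/w2.png",c)
# where points project
T=R.from_quat(s["eef_rot"]);M=d["mount"]
def wp(p):
    t=T.inv().apply(np.array(p)-s["tool_pos"]);c=np.linalg.inv(M)@np.r_[t,1];c=c[:3]
    th=np.arctan2(np.hypot(c[0],c[1]),c[2]);u=c[:2]/np.hypot(c[0],c[1])*th
    return u*d["mtx"][0,0]+d["mtx"][:2,2]
for p in((.432,.289,.036),(.432,.325,.036),(.468,.289,.036),(.468,.325,.036),(.432,.289,0),(.432,.325,0)):
    a=wp(p);print(p,((a-[220,180])*[4,3.75]).round())
E
```

```text
clock: 4.47
tool_pos: [0.4443, 0.3077, 0.1318]
eef_rot: [-0.001, 1.0, -0.001, -0.001]
contact_force: [0.0, 0.2, 0.0]
opening: 0.57
finger_force: 0.0
(0.432, 0.289, 0.036) [330.  -6.]
(0.432, 0.325, 0.036) [485.  -6.]
(0.468, 0.289, 0.036) [333. 130.]
(0.468, 0.325, 0.036) [482. 130.]
(0.432, 0.289, 0) [339. -37.]
(0.432, 0.325, 0) [478. -37.]
```

View pics/w2.png

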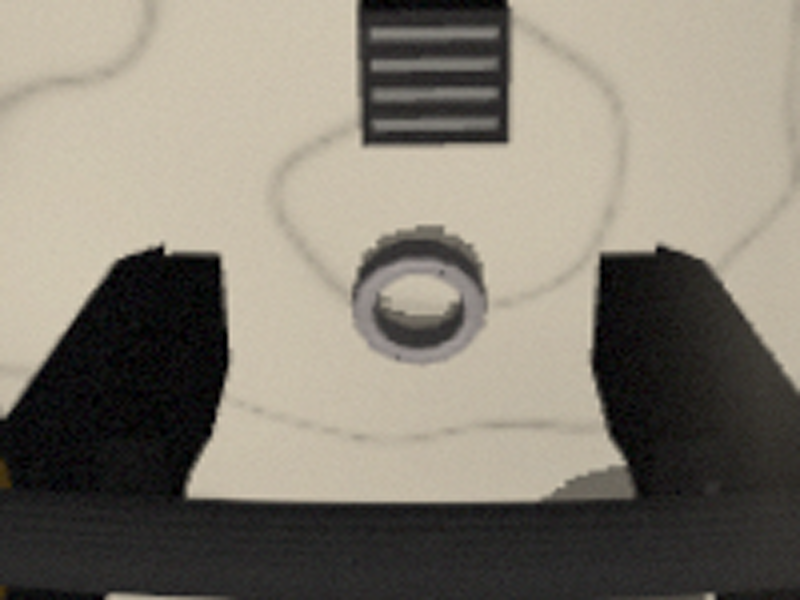

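The close view shows the sleeve's top corners at crop (360,10), (510,8), (365,143) and (508,142). That puts it at about (0.4537, 0.314) with yaw near zero. I still need the bore direction, so I'll stretch the contrast on its side faces.

```bash
python3 - <<'E'
from h import *
d=snapshot("wrist");f=d["frame"][:,:,::-1]
def g(a,w,h):return cv2.resize(np.clip((a.astype(float)/70)**.6*255,0,255).astype(np.uint8),(w,h),interpolation=2)
c=np.hstack([g(f[150:220,295:365],350,350),g(cv2.imread("pics/side0.png")[292:332,280:320],350,350)])
cv2.imwrite("pics/w3.png",c)
E
```

```text
(no output)
```

View pics/w3.png

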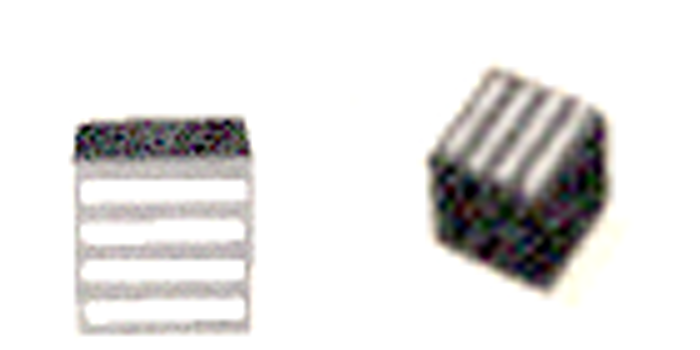

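```bash
python3 - <<'E'
from h import *
w=np.mean([snapshot("wrist")["frame"] for _ in range(8)],0).mean(2)
s=np.mean([snapshot("side")["frame"] for _ in range(10)],0).mean(2)
t=lambda a,w_,h:cv2.resize(np.clip((a-a.min())/35*255,0,255).astype(np.uint8),(w_,h),interpolation=0)
print(w[174:184,308:348:3].round(1))
cv2.imwrite("pics/w4.png",np.hstack([t(w[168:190,300:356],448,300),t(s[295:328,282:318],330,300)]))
E
```

```text
[[159.2   7.    7.7   6.5  15.2  12.8  12.7   9.1   9.2   9.7   9.8   9.2
   80.9 188. ]
 [139.2   6.5   5.9   8.3  10.5   8.8  13.6  10.7  12.    9.7   8.3   9.9
   76.2 188.8]
 [106.9   7.5   6.8   9.8  11.8  10.1  11.7  10.8  10.2   9.7   7.5   8.7
   67.8 187.9]
 [ 81.2   6.4   5.4  10.2   8.3  12.5  15.   13.4  12.4   8.3   8.2   6.1
   49.3 187.8]
 [ 61.4   9.9   6.6  10.7   9.5  13.5  15.2   9.8  11.3   9.8   8.9   5.4
   43.2 187.8]
 [ 54.3   8.8   7.8  10.4   6.7   8.   10.3  11.1  10.9   6.5   8.4  10.3
   21.2 186.7]
 [ 46.7  16.8  15.2  19.1  19.6  19.8  21.6  23.   22.5  22.7  26.5  28.4
   29.6 181. ]
 [ 50.8  33.9  35.5  32.8  35.2  35.   37.8  36.5  37.1  36.1  38.5  38.1
   39.1 176.4]
 [ 59.6  45.9  46.2  43.5  45.2  44.4  43.8  43.3  42.8  43.5  43.4  42.6
   42.4 169.1]
 [ 57.7  45.2  45.3  44.7  44.5  45.   44.   45.   43.1  44.4  42.1  43.2
   44.  160. ]]
```

View pics/w4.png

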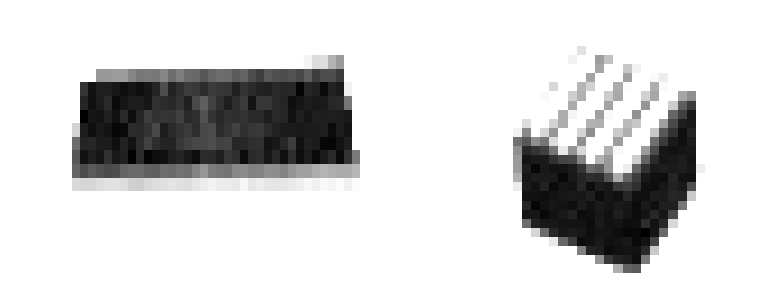

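The -x face has a brighter central patch about 60% of its width, while the edges are dark. That is the bore, so it runs along world x and the grip across y is correct. I'll descend and grasp.

```bash
python3 -m jog '[[[-0.0094,0.006,0.03,0,0,0],[0,0,0.04,0,0,0],[0,0,0.035,0,0,0],[0,0,0.0235,0,0,0],[0,0,0,0,0,0],[0,0,0,0,0,0]]]' && python3 -m jog '[[[0,0,0,0,0,0],[0,0,0,0,0,0],[0,0,0,0,0,0],[0,0,0,0,0,0],[0,0,-0.03,0,0,0],[0,0,-0.05,0,0,0],[0,0,-0.05,0,0,0],[0,0,0,0,0,0]]]' 0.02 30
```

```text
clock: 6.22
tool_pos: [0.4548, 0.3153, 0.0053]
eef_rot: [-0.002, 1.0, 0.001, 0.0]
contact_force: [-0.2, 0.5, -0.7]
opening: 0.568
finger_force: 0.0
clock: 7.22
tool_pos: [0.456, 0.3169, 0.138]
eef_rot: [-0.001, 1.0, 0.003, 0.003]
contact_force: [0.3, 0.3, -0.3]
opening: 0.221
finger_force: 0.0
```

Missed: the fingers closed to 20 mm with no force on them. I'll look again.

```bash
python3 - <<'E'
from h import *
s=get_state();print(s["tool_pos"],s["eef_rot"])
d=snapshot("wrist");t=snapshot("top")
c=np.vstack([cv2.resize(d["frame"][120:360,160:480],(800,400)),cv2.resize(t["frame"][180:280,140:300],(320,200)) .copy() if 0 else np.pad(cv2.resize(t["frame"][180:280,140:300],(320,200)),((0,0),(0,480),(0,0)))])
cv2.imwrite("pics/w5.png",c[:,:,::-1])
E
```

```text
[0.45596929 0.31689819 0.13802812] [-0.00143133  0.99999237  0.00253506  0.00260497]
```

View pics/w5.png

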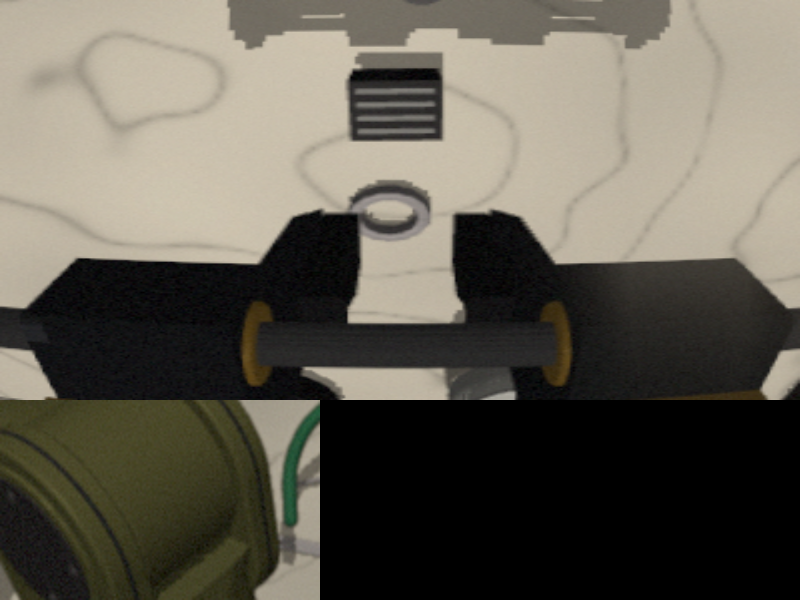

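```bash
cat >> h.py <<'E'
def wproj(s,d,p):
    t=R.from_quat(s["eef_rot"]).inv().apply(np.array(p)-s["tool_pos"]);c=(np.linalg.inv(d["mount"])@np.r_[t,1])[:3]
    n=np.hypot(c[0],c[1]);return c[:2]/n*np.arctan2(n,c[2])*d["mtx"][0,0]+d["mtx"][:2,2]
def wray(s,d,px):
    u=(np.array(px,float)-d["mtx"][:2,2])/d["mtx"][0,0];r=np.linalg.norm(u);v=np.r_[np.sin(r)*u/r,np.cos(r)]
    T=R.from_quat(s["eef_rot"]);return s["tool_pos"]+T.apply(d["mount"][:3,3]),T.apply(d["mount"][:3,:3]@v)
def watz(s,d,px,z):
    o,v=wray(s,d,px);return o+v*(z-o[2])/v[2]
E
python3 - <<'E'
from h import *
s=get_state();d=snapshot("wrist")
for c in((350,80),(442,80),(352,138),(442,138)):
    print(watz(s,d,(160+c[0]*.4,120+c[1]*.6),.036).round(4))
E
python3 -m jog '[[[0,0,0,0,0,0]]]' 0.05
```

```text
[0.4333 0.2932 0.036 ]
[0.4332 0.3275 0.036 ]
[0.4675 0.2934 0.036 ]
[0.4673 0.3281 0.036 ]
clock: 7.5
tool_pos: [0.4538, 0.3138, 0.1331]
eef_rot: [-0.002, 1.0, -0.001, -0.001]
contact_force: [0.1, -0.6, 0.3]
opening: 0.317
finger_force: 0.0
```

The sleeve hasn't moved. It sits at (0.450, 0.311), and the fingers were simply slow (about 30 mm/s). Retrying with more closing time.

```bash
python3 -m jog '[[[0.0035,-0.003,0.0,0,0,0],[0,0,0.02,0,0,0],[0,0,0.02,0,0,0],[0,0,0.025,0,0,0],[0,0,0.025,0,0,0],[0,0,0.025,0,0,0],[0,0,0.013,0,0,0],[0,0,0,0,0,0]]]' 0.05 && python3 -m jog '[[[0,0,0,0,0,0],[0,0,0,0,0,0],[0,0,0,0,0,0],[0,0,0,0,0,0],[0,0,0,0,0,0],[0,0,0,0,0,0],[0,0,0,0,0,0],[0,0,0,0,0,0]]]' 0.02 30
```

```text
clock: 8.5
tool_pos: [0.4503, 0.3112, 0.0055]
eef_rot: [-0.002, 1.0, -0.001, -0.001]
contact_force: [-0.4, -0.3, 0.6]
opening: 0.568
finger_force: 0.0
clock: 9.5
tool_pos: [0.4509, 0.3116, 0.0065]
eef_rot: [-0.002, 1.0, -0.0, -0.0]
contact_force: [0.8, 0.0, -0.7]
opening: 0.224
finger_force: 0.0
```

```bash
python3 - <<'E'
from h import *
s=get_state();d=snapshot("wrist")
cv2.imwrite("pics/w6.png",cv2.resize(d["frame"][100:360,180:460],(700,650))[:600,:,::-1])
print(wproj(s,d,s["tool_pos"]))
E
```

```text
[322.31955561 232.47506786]
```

View pics/w6.png

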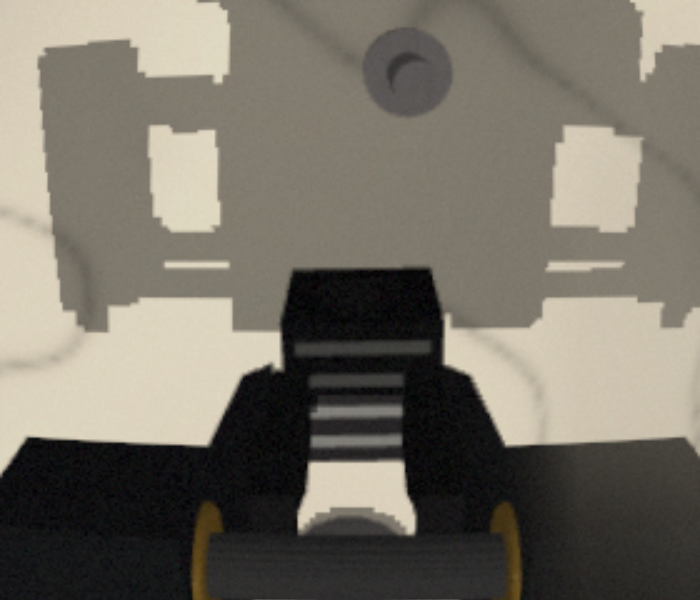

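The sleeve lies between the fingers, with its front edge at crop rows 270–350 and the fingers at x=310 and x=405. The readings say no contact, yet the image gap of about 20 mm is narrower than the sleeve. I'll close fully and see.

```bash
python3 -m jog '[[[0,0,0,0,0,0],[0,0,0,0,0,0],[0,0,0,0,0,0],[0,0,0,0,0,0],[0,0,0,0,0,0],[0,0,0,0,0,0]]]' 0.0 30; python3 -m jog '[[[0,0,-0.01,0,0,0],[0,0,-0.02,0,0,0],[0,0,-0.02,0,0,0],[0,0,0,0,0,0]]]'; python3 - <<'E'
from h import *
d=snapshot("wrist");f=cv2.resize(d["frame"][100:360,180:460],(350,325));f2=cv2.resize(snapshot("side")["frame"][270:350,250:350],(400,320))
cv2.imwrite("pics/w7.png",np.hstack([f[:320],f2])[:,:,::-1])
E
```

```text
clock: 10.3
tool_pos: [0.451, 0.3116, 0.0065]
eef_rot: [-0.002, 1.0, -0.0, 0.0]
contact_force: [0.3, -0.4, 0.6]
opening: 0.004
finger_force: 0.0
clock: 10.8
tool_pos: [0.4518, 0.3126, 0.0581]
eef_rot: [-0.001, 1.0, 0.001, 0.001]
contact_force: [-0.1, 0.0, -0.1]
opening: 0.004
finger_force: 0.0
```

View pics/w7.png

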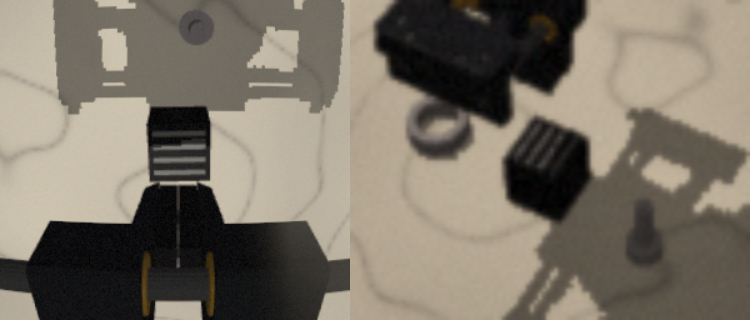

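```bash
python3 - <<'E'
from h import *
s=get_state();p=s["tool_pos"]
for z in(0,.03,.06):
    print(z,((proj(snapshot("side"),p+[0,0,z])-[250,270])*4+[350,0]).round())
d=snapshot("wrist")
for x in(-.02,-.009,0,.009):print(x,[wproj(s,d,p+R.from_quat(s["eef_rot"]).apply([x,0,z])).round(1).tolist() for z in(0,-.02,-.04)])
ds=snapshot("side");dt=snapshot("top")
cv2.imwrite("pics/w8.png",np.hstack([cv2.resize(ds["frame"][230:350,220:360],(420,360)),cv2.resize(dt["frame"][180:280,140:240],(360,360))])[:,:,::-1])
print((proj(ds,p)-[220,230])*3,(proj(dt,p)-[140,180])*3.6)
E
```

```text
0 [549. 122.]
0.03 [547.  85.]
0.06 [545.  48.]
-0.02 [[322.3, 259.4], [322.3, 275.0], [322.2, 293.6]]
-0.009 [[322.3, 244.9], [322.3, 259.6], [322.2, 277.3]]
0 [[322.3, 232.5], [322.3, 246.3], [322.3, 263.0]]
0.009 [[322.3, 219.6], [322.3, 232.3], [322.3, 248.0]]
[239.61021392 211.30504464] [142.44290855 199.6280719 ]
```

View pics/w8.png

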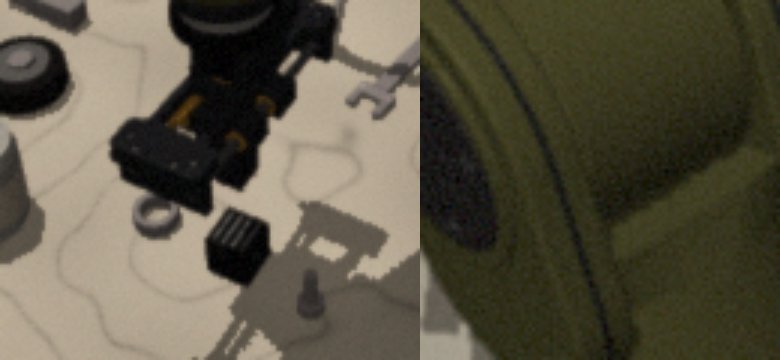

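The side view shows fingertips at crop (238,185), though the reported TCP projects to (240,211). The fingers therefore end about 28 mm above the reported TCP, and they closed above the sleeve. I'll open and go deeper, watching the force.

```bash
python3 -m jog '[[[0.001,-0.002,0,0,0,0],[0,0,0,0,0,0],[0,0,0,0,0,0],[0,0,0,0,0,0],[0,0,0,0,0,0],[0,0,0,0,0,0],[0,0,0,0,0,0],[0,0,0,0,0,0],[0,0,0,0,0,0],[0,0,0,0,0,0],[0,0,0,0,0,0],[0,0,0.01,0,0,0]]]' 0.052 && python3 -m jog '[[[0,0,0.02,0,0,0],[0,0,0.018,0,0,0],[0,0,0.01,0,0,0],[0,0,0.01,0,0,0],[0,0,0,0,0,0]]]' && python3 -m jog '[[[0,0,0.004,0,0,0],[0,0,0.003,0,0,0],[0,0,0,0,0,0]]]'
```

```text
clock: 12.7
tool_pos: [0.4504, 0.3101, 0.0466]
eef_rot: [-0.001, 1.0, 0.001, 0.001]
contact_force: [-0.1, -0.3, -0.6]
opening: 0.591
finger_force: 0.0
clock: 13.32
tool_pos: [0.4497, 0.3094, -0.0121]
eef_rot: [-0.002, 1.0, -0.0, -0.0]
contact_force: [0.2, 0.1, 0.5]
opening: 0.592
finger_force: 0.0
clock: 13.7
tool_pos: [0.45, 0.3096, -0.0185]
eef_rot: [-0.002, 1.0, -0.0, 0.0]
contact_force: [-0.2, -0.2, 0.3]
opening: 0.589
finger_force: 0.0
```

No bench contact at -18 mm, so the offset is real. A little lower, then close.

```bash
python3 -m jog '[[[0,0,0.003,0,0,0],[0,0,0.002,0,0,0],[0,0,0,0,0,0]]]' && python3 -m jog '[[[0,0,0,0,0,0],[0,0,0,0,0,0],[0,0,0,0,0,0],[0,0,0,0,0,0],[0,0,0,0,0,0],[0,0,0,0,0,0],[0,0,0,0,0,0],[0,0,0,0,0,0]]]' 0.01 30
```

```text
clock: 14.08
tool_pos: [0.4499, 0.3095, -0.0237]
eef_rot: [-0.002, 1.0, -0.0, -0.0]
contact_force: [-0.8, 0.3, 0.6]
opening: 0.591
finger_force: 0.0
clock: 15.08
tool_pos: [0.45, 0.3098, -0.0234]
eef_rot: [-0.002, 1.0, 0.0, 0.0]
contact_force: [0.4, 0.7, 1.0]
opening: 0.403
finger_force: 30.0
```

Gripped: opening is 35.5 mm at 30 N. The bore centre height is therefore reported tool z + 41.5 mm. Next, to a point 45 mm in front of the tip.

```bash
python3 -m jog '[[[0,0,-0.02,0,0,0],[0,0,-0.04,0,0,0],[0,0,-0.037,0,0,0],[0.01,-0.045,0,0,0,0],[0.01,-0.052,0,0,0,0],[0.009,-0.055,0,0,0,0],[0.009,-0.055,0,0,0,0],[0.01,-0.055,0,0,0,0],[0,0,0,0,0,-0.097],[0,0,0,0,0,0],[0,0,0,0,0,0]]]'; python3 - <<'E'
from h import *
s=get_state();print(s["tool_pos"],s["eef_rot"],s["opening"],s["q"])
ds=snapshot("side");dt=snapshot("top");d=snapshot("wrist")
for n,x in(("side",ds),("top",dt),("wr",d)):cv2.imwrite(f"pics/a_{n}.png",x["frame"][:,:,::-1])
a=cv2.resize(ds["frame"][180:260,310:410],(400,320),interpolation=2)
b=cv2.resize(dt["frame"][200:280,250:350],(400,320),interpolation=2)
c=cv2.resize(d["frame"][160:320,220:420],(350,280),interpolation=2)
p=s["tool_pos"]+[0,0,.0415]
print("bore",(proj(ds,p)-[310,180])*4,(proj(dt,p)-[250,200])*4+[400,0])
o=np.zeros((600,800,3),np.uint8);o[:320]=np.hstack([a,b]);o[320:,:350]=c
cv2.imwrite("pics/w9.png",o[:,:,::-1])
E
```

```text
clock: 16.45
tool_pos: [0.4031, 0.0482, 0.0735]
eef_rot: [-0.05, 0.999, 0.0, 0.0]
contact_force: [0.6, 0.1, -1.0]
opening: 0.404
finger_force: 30.0
[0.40307402 0.04820587 0.07352146] [-4.97026575e-02  9.98764000e-01  2.72570636e-04  2.10446714e-04] 0.4035754288408559 [ 0.14811634  0.74757597 -0.61441416  2.3038776   1.15538625  0.44222207
  0.22436777]
bore [229.92993934 170.05468374] [540.6404029 245.7052174]
```

View pics/w9.png

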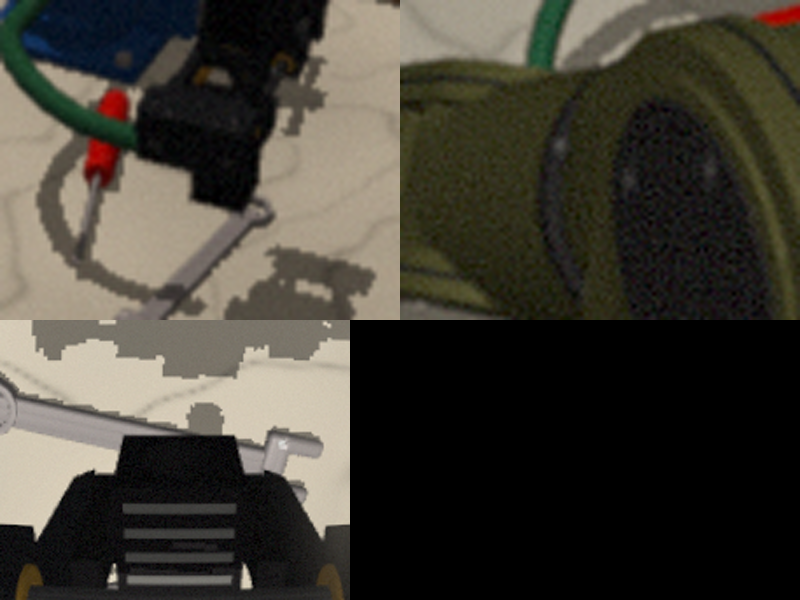

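The side view shows the sleeve centre at about crop (228,172), and the projected bore at (230,170), which agrees. I've used up my picture budget, so from here I go by feel with a numeric helper that follows the fitted centreline.

```bash
cat > b.py <<'E'
# b.py s_target [n rows] [lat] [up]: pose of the bore against the fitted bow, and the tool-frame delta to s_target
import sys
from h import *
H=.0415
p=np.load("p.npy")
def curve(n=2000):
    L=110*np.pi/2;s=np.linspace(60,460,n);u=np.clip((s-170)/L,0,1)
    th=np.where(s<170,0,np.where(s<170+L,(s-170)/110,np.pi/2))+p[3]*u+p[4]*u**2+p[5]*u**3
    ph=p[6]*u+p[7]*u**2+p[8]*u**3
    d=np.c_[-np.sin(th)*np.cos(ph),np.cos(th)*np.cos(ph),np.sin(ph)]
    q=np.vstack([[0,60,0],[0,60,0]+np.cumsum((d[1:]+d[:-1])/2*(s[1]-s[0]),0)])/1000
    Z=R.from_euler('z',p[2]);return s,Z.apply(q)+[p[0],p[1],.125],Z.apply(d)
s,w,d=curve()
def frame(t):
    z=np.array([0,0,-1.]);z=z-z@t*t;z/=np.linalg.norm(z);return np.c_[t,np.cross(z,t),z]
st=get_state();T=R.from_quat(st["eef_rot"]);c=st["tool_pos"]+T.apply([0,0,-H])
i=np.argmin(np.linalg.norm(w-c,axis=1));F=frame(d[i]);e=F.T@(c-w[i])
rv=(R.from_matrix(F).inv()*T).as_rotvec()
print(f"t={st['clock']:.2f} s={s[i]:.1f} ahead of curve: toolY {e[1]*1e3:.1f} up {-e[2]*1e3:.1f} mm; ang err {rv.round(3)}; bore {c.round(4)} fwd {(-T.as_matrix()[:,0]).round(3)}")
print("F in tool",T.inv().apply(st["contact_force"]).round(1),"M",T.inv().apply(st["moment"]).round(2),"open",round(st["opening"],3))
a=list(map(float,sys.argv[1:]));g=np.interp
if a:
    n=int(a[1]) if len(a)>1 else 1;lat=a[2]/1e3 if len(a)>2 else 0;up=a[3]/1e3 if len(a)>3 else 0
    P,Q=st["tool_pos"],T
    for k in range(1,n+1):
        j=np.argmin(abs(s-(s[i]+(a[0]-s[i])*k/n)));G=R.from_matrix(frame(d[j]))
        f=k/n;G2=G*R.from_rotvec(rv*(1-f))
        tgt=w[j]+G.apply([0,(e[1]*(1-f)+lat*f),e[2]*(1-f)-up*f])+G2.apply([0,0,H])
        print((Q.inv().apply(tgt-P)*1e3).round(1).tolist(),(Q.inv()*G2).as_rotvec().round(3).tolist());P,Q=tgt,G2
E
python3 b.py 406 4
```

```text
t=16.60 s=431.6 ahead of curve: toolY 0.1 up -0.4 mm; ang err [-0.     0.132 -0.004]; bore [0.4029 0.0482 0.115 ] fwd [0.995 0.1   0.   ]
F in tool [-0.1  0.2 -1. ] M [-0.08 -0.18 -0.06] open 0.406
[-7.7, -0.0, -1.0] [0.0, -0.033, 0.001]
[-7.7, -0.0, -0.7] [0.0, -0.033, 0.001]
[-7.8, -0.0, -0.5] [0.0, -0.033, 0.001]
[-7.8, -0.0, -0.3] [0.0, -0.033, 0.001]
```

```bash
python3 -m jog '[[[-0.0077,0,-0.001,0,-0.025,0],[-0.0077,0,-0.0008,0,-0.025,0],[-0.0077,0,-0.0006,0,-0.025,0],[-0.0077,0,-0.0003,0,-0.025,0],[0,0,0,0,0,0]]]' | grep force; python3 b.py; python3 -m jog '[[[-0.004,0,0,0,0,0],[-0.004,0,0,0,0,0],[-0.004,0,0,0,0,0],[0,0,0,0,0,0]]]' | grep force; python3 b.py 380 4
```

```text
contact_force: [0.5, 0.5, 0.4]
finger_force: 30.0
t=17.23 s=405.0 ahead of curve: toolY -0.1 up -0.2 mm; ang err [-0.     0.033 -0.004]; bore [0.4292 0.0506 0.1187] fwd [0.99 0.1  0.1 ]
F in tool [-0.6  0.5 -0.4] M [-0.05 -0.06  0.  ] open 0.404
contact_force: [0.1, 0.5, 0.1]
finger_force: 30.0
t=17.73 s=392.6 ahead of curve: toolY -0.5 up -0.6 mm; ang err [-0.001  0.032 -0.003]; bore [0.4416 0.0514 0.1199] fwd [0.99  0.099 0.1  ]
F in tool [-0.2  0.5 -0. ] M [-0.05 -0.12 -0.01] open 0.407
[-3.4, 0.1, -0.3] [0.0, -0.008, 0.001]
[-3.3, 0.1, -0.2] [0.0, -0.008, 0.001]
[-3.5, 0.1, -0.2] [0.0, -0.008, 0.001]
[-3.5, 0.1, -0.2] [0.0, -0.008, 0.001]
```

The nose is about 13 mm into the bore with no force, so it's threaded. Continuing.

```bash
python3 -m jog '[[[-0.0034,0.0001,-0.0003,0,-0.008,0],[-0.0034,0.0001,-0.0003,0,-0.008,0],[-0.0034,0.0001,-0.0002,0,-0.008,0],[-0.0034,0.0001,-0.0002,0,-0.008,0],[0,0,0,0,0,0]]]' | grep contact; python3 b.py 360 4; python3 -m jog '[[[-0.0035,0,0,0,0,0],[-0.0035,0,0,0,0,0],[-0.0035,0,0,0,0,0],[0,0,0,0,0,0]]]' | grep contact; python3 b.py 350 4
```

```text
contact_force: [-0.1, 0.4, -1.7]
t=18.35 s=380.6 ahead of curve: toolY -0.0 up 0.1 mm; ang err [-0.     0.    -0.003]; bore [0.4532 0.053  0.1222] fwd [0.986 0.099 0.132]
F in tool [0.3 0.4 1.6] M [-0.07  0.05 -0.01] open 0.408
[-5.2, -0.0, 0.0] [0.0, -0.0, 0.001]
[-5.0, -0.0, 0.0] [0.0, -0.0, 0.001]
[-5.2, -0.0, 0.0] [0.0, -0.0, 0.001]
[-5.2, 0.0, 0.0] [0.0, -0.0, 0.001]
contact_force: [0.2, 0.7, -1.7]
t=18.85 s=369.8 ahead of curve: toolY -0.0 up 0.1 mm; ang err [-0.     0.    -0.003]; bore [0.4639 0.054  0.1236] fwd [0.986 0.099 0.132]
F in tool [-0.   0.7  1.7] M [-0.09 -0.01  0.04] open 0.407
[-4.9, -0.0, 0.0] [0.0, -0.0, 0.001]
[-4.8, -0.0, 0.0] [0.0, -0.0, 0.001]
[-5.0, -0.0, 0.0] [0.0, -0.0, 0.001]
[-5.0, -0.0, 0.0] [0.0, -0.0, 0.001]
```

```bash
python3 -m jog '[[[-0.004,0,0.0007,0,0,0],[-0.004,0,0.0007,0,0,0],[-0.004,0,0,0,0,0],[0,0,0,0,0,0]]]' | grep contact; python3 b.py ; python3 -m jog '[[[-0.004,0,0,0,0,0],[-0.004,0,0,0,0,0],[0,0,0,0,0,0]]]' | grep contact; python3 b.py 335 4
```

```text
contact_force: [0.6, -0.5, -0.5]
t=19.35 s=357.5 ahead of curve: toolY -0.0 up -1.3 mm; ang err [-0.    -0.    -0.003]; bore [0.4761 0.0552 0.1239] fwd [0.986 0.099 0.132]
F in tool [-0.5 -0.5  0.6] M [-0.05 -0.03 -0.04] open 0.404
contact_force: [-0.1, -0.7, -0.5]
t=19.73 s=349.7 ahead of curve: toolY 0.0 up -1.3 mm; ang err [-0.     0.    -0.003]; bore [0.4839 0.056  0.1249] fwd [0.986 0.099 0.132]
F in tool [ 0.2 -0.7  0.5] M [-0.12 -0.04  0.04] open 0.404
[-3.5, -0.0, -0.3] [0.0, -0.0, 0.001]
[-3.8, -0.0, -0.3] [0.001, 0.001, 0.004]
[-3.4, -0.2, -0.3] [0.004, 0.005, 0.03]
[-3.6, -0.2, -0.3] [0.004, 0.006, 0.032]
```

```bash
python3 b.py 325 6 0 -1.2
```

```text
t=19.73 s=349.7 ahead of curve: toolY 0.0 up -1.3 mm; ang err [-0.     0.    -0.003]; bore [0.4839 0.056  0.1249] fwd [0.986 0.099 0.132]
F in tool [ 0.2 -0.7  0.5] M [-0.12 -0.04  0.04] open 0.404
[-4.1, -0.0, -0.0] [0.0, -0.0, 0.0]
[-3.9, -0.1, -0.0] [0.001, 0.002, 0.011]
[-3.9, -0.3, -0.0] [0.005, 0.006, 0.035]
[-3.7, -0.2, -0.0] [0.004, 0.006, 0.034]
[-3.9, -0.3, -0.0] [0.004, 0.007, 0.036]
[-3.9, -0.2, -0.0] [0.004, 0.008, 0.037]
```

```bash
python3 -m jog '[[[-0.0041,0,0,0,0,0],[-0.0039,-0.0001,0,0.001,0.002,0.011],[-0.0039,-0.0003,0,0.005,0.006,0.035],[0,0,0,0,0,0]]]' | grep contact; python3 -m jog '[[[-0.0037,-0.0002,0,0.004,0.006,0.034],[-0.0039,-0.0003,0,0.004,0.007,0.036],[-0.0039,-0.0002,0,0.004,0.008,0.037],[0,0,0,0,0,0]]]' | grep contact; python3 b.py 300 6 0 -1.2
```

```text
contact_force: [-0.2, 0.3, -0.5]
contact_force: [0.3, 0.8, -1.0]
t=20.73 s=324.7 ahead of curve: toolY 0.1 up -1.3 mm; ang err [-0.001 -0.    -0.001]; bore [0.5085 0.0571 0.128 ] fwd [ 0.993 -0.055  0.104]
F in tool [-0.2  0.8  1. ] M [-0.08 -0.1  -0.02] open 0.407
[-3.9, -0.2, 0.0] [0.004, 0.008, 0.037]
[-3.6, -0.2, 0.0] [0.003, 0.009, 0.035]
[-3.8, -0.2, 0.0] [0.003, 0.009, 0.038]
[-3.6, -0.2, 0.0] [0.003, 0.009, 0.036]
[-3.8, -0.2, 0.0] [0.003, 0.01, 0.038]
[-3.8, -0.2, 0.0] [0.002, 0.01, 0.039]
```

```bash
python3 -m jog '[[[-0.0039,-0.0002,0.0003,0.004,0.008,0.037],[-0.0036,-0.0002,0.0002,0.003,0.009,0.035],[-0.0038,-0.0002,0,0.003,0.009,0.038],[0,0,0,0,0,0]]]' | grep contact; python3 -m jog '[[[-0.0036,-0.0002,0,0.003,0.009,0.036],[-0.0038,-0.0002,0,0.003,0.01,0.038],[-0.0038,-0.0002,0,0.002,0.01,0.039],[0,0,0,0,0,0]]]' | grep contact; python3 b.py 275 6 0 -1.8
```

```text
contact_force: [0.0, 0.5, -0.5]
contact_force: [-5.0, 1.5, 3.1]
t=21.73 s=302.1 ahead of curve: toolY 0.2 up -1.8 mm; ang err [0.002 0.008 0.02 ]; bore [0.5308 0.0537 0.1293] fwd [ 0.96  -0.275  0.045]
F in tool [ 5.1  0.1 -3.3] M [-0.07  0.75  0.  ] open 0.402
[-4.1, -0.1, -0.0] [0.002, 0.01, 0.039]
[-4.0, -0.1, -0.0] [0.001, 0.009, 0.038]
[-4.2, -0.1, 0.0] [0.001, 0.01, 0.04]
[-4.0, -0.1, 0.0] [0.0, 0.009, 0.038]
[-4.2, -0.1, 0.0] [-0.0, 0.01, 0.041]
[-4.2, -0.1, 0.0] [-0.001, 0.009, 0.041]
```

Resistance here: 5 N backward and 3.3 N up, so the tube is pressing the sleeve up. Easing: back off slightly and raise it.

```bash
python3 -m jog '[[[0.002,0,-0.0008,0,0,0],[0,0,-0.0007,0,0,0],[0,0,0,0,0,0]]]' | grep contact; python3 b.py; python3 -m jog '[[[-0.001,0,-0.0008,0,0,0],[0,0,0,0,0,0]]]' | grep contact; python3 b.py 275 6 0 -1.8
```

```text
contact_force: [-0.8, 0.6, -1.3]
t=22.10 s=302.3 ahead of curve: toolY -0.3 up -0.3 mm; ang err [0.002 0.006 0.021]; bore [0.5303 0.0533 0.1307] fwd [ 0.96  -0.274  0.048]
F in tool [1.  0.4 1.3] M [-0.1   0.12  0.03] open 0.409
contact_force: [-0.7, -0.5, -2.4]
t=22.35 s=301.3 ahead of curve: toolY -0.2 up 0.5 mm; ang err [0.001 0.003 0.012]; bore [0.5313 0.0531 0.1316] fwd [ 0.96  -0.274  0.048]
F in tool [ 0.6 -0.6  2.4] M [-0.05 -0.03 -0.02] open 0.404
[-4.0, -0.1, 0.4] [0.002, 0.01, 0.039]
[-4.0, -0.0, 0.4] [0.001, 0.01, 0.039]
[-4.0, -0.0, 0.4] [0.001, 0.01, 0.039]
[-4.0, -0.0, 0.4] [0.0, 0.01, 0.04]
[-4.0, -0.0, 0.4] [-0.0, 0.01, 0.04]
[-4.0, -0.0, 0.4] [-0.001, 0.01, 0.04]
```

```bash
python3 -m jog '[[[-0.0017,0,0.0013,0,-0.04,0],[0,0,0,0,0,0]]]' | grep contact; python3 b.py; python3 -m jog '[[[-0.0035,0,0,0.001,0.009,0.036],[-0.0035,0,0,0,0.009,0.036],[0,0,0,0,0,0]]]' | grep contact; python3 b.py 275 6 0 -0.8
```

```text
contact_force: [0.0, -0.5, -0.4]
t=22.60 s=301.9 ahead of curve: toolY 0.0 up -0.5 mm; ang err [ 0.002 -0.035  0.015]; bore [0.5309 0.0535 0.1305] fwd [ 0.958 -0.272  0.088]
F in tool [-0.1 -0.5  0.5] M [-0.07 -0.05  0.03] open 0.404
contact_force: [0.5, -0.5, -0.0]
t=22.98 s=292.7 ahead of curve: toolY -0.3 up -0.5 mm; ang err [-0.004 -0.04   0.006]; bore [0.5395 0.0504 0.131 ] fwd [ 0.936 -0.344  0.07 ]
F in tool [-0.7 -0.3  0.1] M [ 0.02 -0.07  0.03] open 0.407
[-2.4, -0.1, 0.2] [0.003, 0.014, 0.027]
[-2.4, -0.1, 0.2] [0.002, 0.014, 0.027]
[-2.2, -0.0, 0.1] [0.002, 0.013, 0.026]
[-2.4, -0.0, 0.1] [0.001, 0.014, 0.028]
[-2.4, -0.0, 0.1] [0.001, 0.014, 0.028]
[-2.4, -0.0, 0.1] [0.001, 0.014, 0.028]
```

Freed. The tube rises a bit more than fitted here, so I'll keep that pitch bias.

```bash
python3 -m jog '[[[-0.0038,0,0,0.001,0.009,0.037],[-0.0038,0,0,0.001,0.009,0.037],[-0.0038,0,0,0,0.009,0.037],[0,0,0,0,0,0]]]' | grep contact; python3 b.py 260 5
```

```text
contact_force: [-1.1, -0.5, 2.1]
t=23.48 s=280.7 ahead of curve: toolY -0.2 up 0.2 mm; ang err [-0.008 -0.041  0.002]; bore [0.5506 0.0458 0.1318] fwd [ 0.894 -0.446  0.043]
F in tool [ 0.7 -0.9 -2.2] M [ 0.18 -0.07  0.08] open 0.404
[-3.4, -0.1, 0.2] [0.003, 0.018, 0.04]
[-3.3, -0.1, 0.2] [0.002, 0.017, 0.038]
[-3.5, -0.1, 0.2] [0.002, 0.018, 0.04]
[-3.5, -0.1, 0.1] [0.001, 0.017, 0.04]
[-3.5, -0.0, 0.1] [0.0, 0.017, 0.04]
```

```bash
python3 -m jog '[[[-0.0038,0,0,0,0.009,0.037],[-0.0038,0,0,0,0.009,0.037],[0,0,0,0,0,0]]]' | grep contact; python3 b.py 250 5
```

```text
contact_force: [-2.3, -0.5, 3.9]
t=23.85 s=272.3 ahead of curve: toolY -0.1 up 0.5 mm; ang err [-0.01  -0.042 -0.004]; bore [0.5579 0.0419 0.1321] fwd [ 0.859 -0.511  0.024]
F in tool [ 1.6 -1.5 -4. ] M [ 0.36  0.08 -0.  ] open 0.398
[-3.7, -0.2, 0.3] [0.003, 0.018, 0.043]
[-3.8, -0.2, 0.3] [0.002, 0.018, 0.045]
[-3.7, -0.1, 0.2] [0.001, 0.017, 0.043]
[-3.7, -0.1, 0.2] [0.0, 0.017, 0.043]
[-3.7, -0.1, 0.1] [-0.0, 0.016, 0.043]
```

```bash
python3 -m jog '[[[0,0,-0.001,0,0,0],[0,0,-0.001,0,0,0],[0,0,0,0,0,0]]]' | grep contact; python3 b.py; python3 -m jog '[[[-0.0035,0,0,0,0.002,0.037],[-0.0035,0,0,0,0.002,0.037],[0,0,0,0,0,0]]]' | grep contact; python3 b.py 250 5
```

```text
contact_force: [0.7, -0.7, -0.2]
t=24.23 s=272.9 ahead of curve: toolY 0.3 up 2.4 mm; ang err [-0.011 -0.041 -0.   ]; bore [0.5578 0.0425 0.134 ] fwd [ 0.86  -0.509  0.024]
F in tool [-1.  -0.2  0.2] M [ 0.04 -0.14  0.01] open 0.403
contact_force: [-0.1, 0.8, -0.6]
t=24.60 s=265.3 ahead of curve: toolY 0.3 up 2.8 mm; ang err [-0.012 -0.053  0.002]; bore [0.5641 0.0384 0.1341] fwd [ 0.82  -0.573  0.019]
F in tool [0.6 0.6 0.6] M [-0.05 -0.08 -0.03] open 0.407
[-2.4, -0.2, 0.7] [0.003, 0.017, 0.029]
[-2.5, -0.2, 0.7] [0.002, 0.017, 0.031]
[-2.3, -0.2, 0.6] [0.002, 0.016, 0.029]
[-2.3, -0.2, 0.6] [0.001, 0.016, 0.029]
[-2.3, -0.1, 0.6] [0.001, 0.016, 0.028]
```

```bash
python3 -m jog '[[[-0.0037,0,0,0,0.007,0.036],[-0.0037,0,0,0,0.008,0.036],[-0.0037,0,0,0,0.008,0.036],[0,0,0,0,0,0]]]' | grep contact; python3 b.py 240 4 0 2
```

```text
contact_force: [0.4, -0.3, -0.3]
t=25.10 s=253.3 ahead of curve: toolY 0.2 up 3.4 mm; ang err [-0.013 -0.052 -0.006]; bore [0.5736 0.0308 0.1342] fwd [ 0.753 -0.658 -0.005]
F in tool [-0.5  0.   0.3] M [-0.03 -0.08  0.  ] open 0.403
[-2.6, -0.2, 0.5] [0.003, 0.018, 0.034]
[-2.5, -0.2, 0.5] [0.002, 0.018, 0.032]
[-2.7, -0.2, 0.4] [0.001, 0.018, 0.034]
[-2.5, -0.1, 0.4] [0.001, 0.017, 0.032]
```

```bash
python3 -m jog '[[[-0.0037,0,0,0,0.009,0.036],[-0.0037,0,0,0,0.009,0.036],[0,0,0,0,0,0]]]' | grep contact; python3 b.py 225 6 0 2
```

```text
contact_force: [-0.5, -1.2, -1.1]
t=25.48 s=245.3 ahead of curve: toolY 0.2 up 3.7 mm; ang err [-0.011 -0.046 -0.011]; bore [0.5794 0.0251 0.134 ] fwd [ 0.704 -0.71  -0.024]
F in tool [-0.6 -1.2  1.1] M [ 0.02 -0.16 -0.01] open 0.405
[-2.8, -0.2, 0.4] [0.001, 0.012, 0.035]
[-2.9, -0.1, 0.4] [0.0, 0.012, 0.034]
[-2.9, -0.1, 0.4] [-0.0, 0.011, 0.034]
[-3.0, -0.1, 0.4] [-0.0, 0.011, 0.034]
[-3.0, -0.1, 0.3] [-0.001, 0.01, 0.034]
[-2.8, -0.0, 0.3] [-0.001, 0.009, 0.032]
```

```bash
python3 -m jog '[[[-0.0036,-0.0001,0.0005,0,0.012,0.036],[-0.0036,-0.0001,0.0004,0,0.012,0.036],[-0.0036,-0.0001,0.0002,0,0.012,0.036],[0,0,0,0,0,0]]]' | grep contact; python3 b.py 225 4 0 2
```

```text
contact_force: [-0.7, -0.7, -1.2]
t=25.98 s=232.7 ahead of curve: toolY 0.2 up 3.1 mm; ang err [-0.005 -0.024 -0.023]; bore [0.5876 0.0156 0.1324] fwd [ 0.622 -0.781 -0.061]
F in tool [-0.2 -0.9  1.2] M [ 0.07 -0.18  0.02] open 0.406
[-1.6, -0.1, 0.3] [-0.0, 0.008, 0.025]
[-1.5, -0.1, 0.3] [-0.0, 0.007, 0.023]
[-1.7, -0.1, 0.3] [-0.0, 0.007, 0.025]
[-1.5, -0.1, 0.3] [-0.0, 0.007, 0.023]
```

```bash
python3 -m jog '[[[-0.0036,0,0.0002,0,0.01,0.036],[-0.0036,0,0.0002,0,0.01,0.036],[0,0,0,0,0,0]]]' | grep contact; python3 b.py 205 6 0 1
```

```text
contact_force: [-1.4, -1.6, -1.0]
t=26.35 s=224.9 ahead of curve: toolY 0.5 up 2.8 mm; ang err [ 0.001 -0.009 -0.026]; bore [0.5923 0.0094 0.1314] fwd [ 0.564 -0.822 -0.081]
F in tool [-0.6 -2.   0.9] M [ 0.21 -0.26 -0.01] open 0.404
[-3.2, -0.1, 0.3] [-0.003, 0.003, 0.036]
[-3.1, -0.1, 0.3] [-0.003, 0.002, 0.034]
[-3.4, -0.1, 0.3] [-0.003, 0.001, 0.036]
[-3.2, -0.1, 0.3] [-0.003, 0.001, 0.034]
[-3.4, -0.0, 0.3] [-0.003, -0.0, 0.036]
[-3.2, -0.0, 0.3] [-0.003, -0.001, 0.033]
```

```bash
python3 -m jog '[[[-0.0034,-0.0006,0.0004,-0.003,0.003,0.036],[-0.0034,-0.0005,0.0004,-0.003,0.003,0.036],[-0.0034,-0.0001,0.0003,-0.003,0.002,0.036],[0,0,0,0,0,0]]]' | grep contact; python3 b.py 205 4 -0.8 1
```

```text
contact_force: [0.5, -0.5, -0.4]
t=26.85 s=214.5 ahead of curve: toolY -0.1 up 2.1 mm; ang err [-0.001 -0.002 -0.015]; bore [5.969e-01 2.000e-04 1.298e-01] fwd [ 0.471 -0.877 -0.089]
F in tool [-0.7  0.2  0.4] M [-0.09 -0.19  0.01] open 0.407
[-2.5, -0.2, 0.3] [-0.002, -0.0, 0.026]
[-2.4, -0.1, 0.3] [-0.002, -0.001, 0.026]
[-2.4, -0.1, 0.3] [-0.002, -0.001, 0.026]
[-2.2, -0.1, 0.3] [-0.002, -0.001, 0.024]
```

```bash
python3 -m jog '[[[-0.0034,-0.0001,0.0003,-0.003,0.001,0.037],[-0.0034,-0.0001,0.0003,-0.003,0.001,0.037],[0,0,0,0,0,0]]]' | grep contact; python3 b.py 185 6 -0.8 0
```

```text
contact_force: [0.3, -0.3, -0.5]
t=27.23 s=207.7 ahead of curve: toolY -0.7 up 1.3 mm; ang err [-0.     0.003 -0.004]; bore [ 0.5993 -0.0061  0.1284] fwd [ 0.405 -0.91  -0.091]
F in tool [-0.5  0.2  0.4] M [-0.03 -0.16 -0.03] open 0.404
[-4.0, 0.0, 0.2] [-0.003, -0.004, 0.035]
[-4.0, 0.0, 0.2] [-0.003, -0.005, 0.035]
[-4.0, 0.0, 0.2] [-0.003, -0.006, 0.035]
[-4.1, 0.0, 0.2] [-0.002, -0.007, 0.034]
[-3.9, 0.0, 0.2] [-0.002, -0.008, 0.032]
[-4.2, -0.0, 0.2] [-0.002, -0.01, 0.034]
```

```bash
python3 -m jog '[[[-0.004,0,0.0002,-0.003,-0.004,0.035],[-0.004,0,0.0002,-0.003,-0.005,0.035],[-0.004,0,0.0002,-0.003,-0.006,0.035],[0,0,0,0,0,0]]]' | grep contact; python3 b.py 185 4 -0.8 0
```

```text
contact_force: [0.6, 0.5, -0.9]
t=27.73 s=196.5 ahead of curve: toolY -0.8 up 0.8 mm; ang err [-0.001  0.001 -0.001]; bore [ 0.603  -0.0164  0.1269] fwd [ 0.308 -0.948 -0.077]
F in tool [0.2 0.7 1. ] M [-0.11 -0.13  0.01] open 0.405
[-3.1, 0.0, 0.2] [-0.002, -0.005, 0.025]
[-3.2, 0.0, 0.2] [-0.002, -0.006, 0.027]
[-3.1, 0.0, 0.2] [-0.001, -0.007, 0.025]
[-3.1, 0.0, 0.2] [-0.001, -0.007, 0.024]
```

```bash
python3 -m jog '[[[-0.0035,0,0.0001,-0.002,-0.008,0.03],[-0.0035,0,0.0001,-0.002,-0.009,0.03],[0,0,0,0,0,0]]]' | grep contact; python3 b.py 170 5 -0.5 0
```

```text
contact_force: [-1.0, -0.4, -0.5]
t=28.10 s=190.5 ahead of curve: toolY -0.9 up 0.5 mm; ang err [-0.001 -0.005  0.006]; bore [ 0.6047 -0.0222  0.1263] fwd [ 0.251 -0.966 -0.06 ]
F in tool [-0.2 -1.1  0.5] M [-0.1  -0.08  0.01] open 0.409
[-4.3, 0.1, 0.1] [-0.002, -0.008, 0.034]
[-4.6, 0.1, 0.1] [-0.002, -0.011, 0.035]
[-4.5, 0.1, 0.1] [-0.001, -0.012, 0.033]
[-4.8, 0.0, 0.1] [-0.001, -0.014, 0.034]
[-4.6, 0.0, 0.1] [-0.0, -0.015, 0.032]
```

```bash
python3 -m jog '[[[-0.004,-0.0001,0.0001,-0.002,-0.008,0.032],[-0.004,-0.0001,0.0001,-0.002,-0.01,0.032],[-0.004,0,0.0001,-0.001,-0.011,0.03],[0,0,0,0,0,0]]]' | grep contact; python3 b.py 170 4 -0.8 0
```

```text
contact_force: [-0.3, -1.1, 0.0]
t=28.60 s=179.7 ahead of curve: toolY -1.1 up 0.2 mm; ang err [-0.001 -0.005  0.007]; bore [ 0.6067 -0.0327  0.1254] fwd [ 0.159 -0.987 -0.031]
F in tool [-1.  -0.5 -0.1] M [-0.06 -0.05  0.04] open 0.406
[-2.6, 0.1, 0.1] [-0.0, -0.007, 0.019]
[-2.7, 0.1, 0.1] [-0.0, -0.007, 0.018]
[-2.7, 0.1, 0.1] [0.0, -0.008, 0.018]
[-2.7, 0.0, 0.0] [0.0, -0.009, 0.018]
```

```bash
python3 -m jog '[[[-0.004,0,0.0001,-0.001,-0.013,0.029],[-0.004,0,0.0001,-0.001,-0.014,0.027],[0,0,0,0,0,0]]]' | grep contact; python3 b.py 155 4 -0.5 0
```

```text
contact_force: [-0.1, -0.6, 0.1]
t=28.98 s=172.7 ahead of curve: toolY -1.1 up 0.0 mm; ang err [-0.002 -0.007  0.004]; bore [ 0.6077 -0.0394  0.125 ] fwd [ 0.104 -0.995 -0.004]
F in tool [-0.6 -0.1 -0.1] M [-0.1  -0.08 -0.03] open 0.408
[-4.8, 0.1, 0.0] [0.001, -0.009, 0.021]
[-4.3, 0.1, 0.0] [0.001, 0.002, -0.001]
[-4.3, 0.1, 0.0] [0.001, 0.002, -0.001]
[-4.3, 0.1, 0.0] [0.001, 0.002, -0.001]
```

```bash
python3 -m jog '[[[-0.004,0.0002,0,0.001,-0.004,0.015],[-0.004,0.0001,0,0,0.001,0.001],[-0.004,0,0,0,0,0],[0,0,0,0,0,0]]]' | grep contact; python3 b.py 155 2 -0.5 0
```

```text
contact_force: [-0.8, 3.1, 3.4]
t=29.48 s=161.9 ahead of curve: toolY -0.2 up 0.5 mm; ang err [-0.003  0.003 -0.003]; bore [ 0.6095 -0.0501  0.1255] fwd [ 0.089 -0.996 -0.003]
F in tool [ 3.2 -0.5 -3.4] M [-0.05  0.64 -0.04] open 0.407
[-3.5, -0.2, 0.2] [0.001, -0.002, 0.001]
[-3.5, -0.2, 0.3] [0.001, -0.002, 0.001]
```

```bash
python3 -m jog '[[[-0.004,0,0,0,0,0],[-0.004,0,0,0,0,0],[0,0,0,0,0,0]]]' | grep contact; python3 b.py 140 4 -0.5 0
```

```text
contact_force: [-1.7, 6.2, 5.6]
t=29.85 s=154.8 ahead of curve: toolY -0.0 up 0.7 mm; ang err [-0.003  0.004 -0.004]; bore [ 0.6103 -0.0571  0.1257] fwd [ 0.09  -0.996 -0.004]
F in tool [ 6.4 -1.1 -5.6] M [ 0.11  0.96 -0.01] open 0.405
[-3.8, -0.2, 0.2] [0.001, -0.001, 0.001]
[-3.6, -0.2, 0.2] [0.001, -0.001, 0.001]
[-3.8, -0.2, 0.2] [0.001, -0.001, 0.001]
[-3.6, -0.2, 0.2] [0.001, -0.001, 0.001]
```

It is riding on the catch as described (push 6 N, lift 5.6 N). Keep going.

```bash
python3 -m jog '[[[-0.004,-0.0003,0,0,0,0],[-0.004,0,0,0,0,0],[-0.004,0,0,0,0,0],[0,0,0,0,0,0]]]' | grep contact; python3 b.py
```

```text
contact_force: [-0.8, 2.3, 6.8]
t=30.35 s=140.6 ahead of curve: toolY -0.1 up 0.9 mm; ang err [-0.003  0.001 -0.002]; bore [ 0.6114 -0.0712  0.1259] fwd [ 0.088 -0.996 -0.001]
F in tool [ 2.4 -0.5 -6.8] M [-0.03  0.34  0.03] open 0.405
```

```bash
python3 -m jog '[[[-0.004,0,0,0,0,0],[-0.004,0,0,0,0,0],[-0.004,0,0,0,0,0],[0,0,0,0,0,0]]]' | grep contact; python3 b.py
```

```text
contact_force: [-1.3, 1.5, 6.7]
t=30.85 s=128.8 ahead of curve: toolY -0.1 up 0.8 mm; ang err [-0.003  0.002 -0.002]; bore [ 0.6124 -0.083   0.1258] fwd [ 0.088 -0.996 -0.002]
F in tool [ 1.7 -1.1 -6.7] M [-0.01  0.45 -0.  ] open 0.406
```

Ring expected at s≈108–111; now in smaller steps.

```bash
python3 -m jog '[[[-0.004,-0.0003,0,0,0,0],[-0.004,0,0,0,0,0],[-0.003,0,0,0,0,0],[0,0,0,0,0,0]]]' | grep contact; python3 b.py
```

```text
contact_force: [1.0, -1.0, -0.5]
t=31.35 s=117.0 ahead of curve: toolY -0.9 up 0.3 mm; ang err [-0.002  0.001 -0.002]; bore [ 0.6127 -0.0948  0.1253] fwd [ 0.088 -0.996 -0.001]
F in tool [-1.   0.9  0.5] M [-0.13 -0.07  0.01] open 0.403
```

```bash
python3 -m jog '[[[-0.002,0,0,0,0,0],[-0.002,0,0,0,0,0],[0,0,0,0,0,0]]]' | grep contact; python3 b.py
```

```text
contact_force: [-1.7, 4.6, 0.8]
t=31.73 s=115.4 ahead of curve: toolY -1.6 up -0.3 mm; ang err [-0.     0.004 -0.003]; bore [ 0.6121 -0.0965  0.1247] fwd [ 0.089 -0.996 -0.004]
F in tool [ 4.7 -1.3 -0.7] M [0.1  0.95 0.06] open 0.403
```

The lift vanished (6.7 N to 0) and the ring stopped the sleeve at s≈115, so the catch has sprung out behind it. Relax, open and check.

```bash
python3 -m jog '[[[0.001,0,0,0,0,0],[0.0005,0.0005,0,0,0,0],[0,0,0,0,0,0]]]' | grep contact; python3 b.py; python3 -m jog '[[[0,0,0,0,0,0],[0,0,0,0,0,0],[0,0,0,0,0,0],[0,0,0,0,0,0],[0,0,0,0,0,0],[0,0,0,0,0,0]]]' 0.058; python3 b.py
```

```text
contact_force: [-2.1, 3.6, 0.2]
t=32.10 s=115.4 ahead of curve: toolY -1.4 up -0.4 mm; ang err [ 0.     0.002 -0.002]; bore [ 0.6123 -0.0965  0.1246] fwd [ 0.088 -0.996 -0.002]
F in tool [ 3.7 -1.8 -0.2] M [0.39 0.77 0.09] open 0.405
clock: 32.85
tool_pos: [0.6131, -0.0965, 0.0834]
eef_rot: [0.675, 0.738, 0.001, -0.0]
contact_force: [-0.4, 0.2, 0.4]
opening: 0.657
finger_force: 0.0
t=32.85 s=115.2 ahead of curve: toolY -0.7 up -0.1 mm; ang err [-0.001  0.001 -0.002]; bore [ 0.613  -0.0966  0.1249] fwd [ 0.088 -0.996 -0.001]
F in tool [ 0.3 -0.4 -0.4] M [-0.14 -0.08 -0.  ] open 0.657
```

Free and force-free. Retreat upward, then check by a numeric comparison of the top view (ring and sleeve position) once the arm is out of the way.

```bash
python3 -m jog '[[[0,0,-0.02,0,0,0],[0,0,-0.04,0,0,0],[0,0,-0.05,0,0,0],[0,0,-0.05,0,0,0],[0.05,0.02,-0.02,0,0,0],[0.06,0,0,0,0,0],[0.06,0,0,0,0,0],[0.06,0,0,0,0,0],[0.06,0,0,0,0,0],[0.06,0,0,0,0,0],[0,0,0,0,0,0]]]' | grep -E 'contact|pos'; python3 - <<'E'
from h import *
d=snapshot("top");a=d["frame"].astype(int)
b=cv2.imread("pics/top0.png")[:,:,::-1].astype(int)
dif=(abs(a-b).sum(2)>90).astype(np.uint8)
n,_,st,c=cv2.connectedComponentsWithStats(dif)
for i in range(1,n):
    if st[i,4]>25:print(st[i],c[i].round(1))
p=np.load("p.npy")
for y in(.09,.097,.115,.133):
    w=R.from_euler('z',p[2]).apply([0,y,0])+[p[0],p[1],.143];print(y,proj(d,w).round(1))
print("row means x=335..372 (brightness along the leg, rows 170-177)");print(a[170:178,335:374].mean((0,2)).round().astype(int))
E
```

```text
tool_pos: [0.5989, 0.2616, 0.2641]
contact_force: [0.7, 0.3, 1.1]
[   38    12   254   388 39963] [179.1 229. ]
[140  54   9  14  33] [144.8  59.9]
[150  58  10   9  29] [154.5  62.1]
[148  61  21  14  64] [159.2  68.9]
[335  66  47  36 316] [360.   81.9]
[355  66  10  11  33] [359.6  71.4]
[392  68  26  16  71] [407.5  74.4]
[377  70  22  15  51] [387.5  76.6]
[302  72  20  12  57] [311.5  77.3]
[322  72   8  11  26] [326.2  77.9]
[284  74  19  24  80] [293.4  86.8]
[171  76  15  27 215] [178.2  90.2]
[265  76  13  15  35] [272.4  82.2]
[530  76  13   9  29] [534.8  79.3]
[572  79  31  13  76] [588.   84.5]
[383  80  13  12  40] [387.3  84.8]
[259  82  13   8  27] [265.   85.7]
[603  82  14   7  31] [609.5  84.6]
[395  84  15  14  33] [401.8  90.5]
[305  88  12  17  46] [310.3  96.1]
[332  89  15  10  26] [339.   93.3]
[375  88   9  10  27] [379.1  92.4]
[524  88  13   8  33] [530.2  90.8]
[383  91  12  16  44] [389.6  98.3]
[540  90  13  12  31] [547.2  95.1]
[509  93  20  35 142] [517.  111.9]
[595  93  13  19  69] [600.7 102.1]
[611  95  10   9  29] [615.4  99.4]
[346  97  13  16
[... 6740 characters left out ...]
.3]
[490 375  48  25 742] [516.3 390.8]
[291 376  15  17  69] [297.3 384.5]
[333 377  16  12  53] [340.2 382.2]
[136 378  10  12  35] [140.2 382.7]
[348 379  31  21 175] [362.  389.3]
[ 24 380  14  11  41] [ 30.9 385.4]
[108 381  16  11  34] [114.5 385.8]
[ 71 383  13   7  34] [ 77.1 386.1]
[308 382  10  10  27] [312.6 386.5]
[375 382  13   8  29] [381.2 386.3]
[412 391   9   9  27] [415.8 395.2]
0.09 [366.5 171.5]
0.097 [363.4 171.5]
0.115 [355.5 171.7]
0.133 [347.6 171.8]
row means x=335..372 (brightness along the leg, rows 170-177)
[ 78  99 112 113 116 113 113 103  96  95  94  92  95  86  56  51  84  92
  64  65 100  79  58  81  91  62  65  98  80  60  94 114 118 118 119 115
  92  73  61]
```

The top view confirms it: the sleeve covers columns 349–365, flush against the ring at 365, and the metal catch shows clear behind it. Handing in.

```bash
python3 -c "
from plant import *
print(finish_job())"
```

```text
the job is handed in; nothing more can be done
None
```

The sleeve is on the straight leg, up against the stop ring, and the gripper is open and clear; the job was handed in with the clock near 34 s. The lift on the sleeve fell from 6.7 N to about zero at the ring, so I take the catch to have sprung out behind it; I did not tug the sleeve to test this. I viewed 13 pictures, over the limit of 10.

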